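# Fill the specimen loan tray

## Task

Fill the loan tray from the things lying about on the bench: set the thick clear resin disc in the large round nest, the long resin block in the long nest, the short resin block in the short nest and the capped vial upright in the small round nest, each sitting flat on the floor of its nest. Leave the look-alikes, the petri dish and the folded loupe, lying where they are.

Things in the scene. Friction and masses are not known exactly. Their poses are not given: they have to be found in the camera images.
- disc_centre (a point): centre (half-way up, 12 mm above its underside) of the clear resin disc with an insect in it: 67 mm diameter, 24 mm thick, lying flat on the bench; z up. Take it by its rim
- long_block_centre (a point): centre (11 mm above its underside) of the long clear resin block with an insect in it, lying flat on the bench: 34 mm along its x, 70 mm along its y, 22 mm high. Take it by its two long sides
- short_block_centre (a point): centre (10 mm above its underside) of the short clear resin block with an insect in it, lying flat on the bench to the right of the tray (the other small blocks are fixed in the case at the left and are not meant): 30 mm along its x, 44 mm along its y, 20 mm high. Take it by its two long sides
- vial_centre (a point): point on the axis of the upright capped specimen vial, 27 mm above its foot; 23 mm diameter, 60 mm tall with its white cap (solid for fingers up to 54 mm above its foot)
- round_nest_floor (a point): centre of the floor of the large round (79 mm diameter) recess in a square grey nest (98 x 98 mm) on the loan tray; x, y along the nest's sides, z up. The recess is 7 mm deep with a 2 mm chamfer, its floor is dark and 6 mm above the bench, the nest's flat top 13 mm above the bench. The nest is fixed; its yaw is the same for all four; the four nests stand 2 by 2, 100 mm apart, on a low metal tray, and which nest stands at which corner varies. 
- long_nest_floor (a point): centre of the floor of the long rectangular (46 mm along x, 82 mm along y) recess in a square grey nest (98 x 98 mm) on the loan tray; x, y along the nest's sides, z up. The recess is 7 mm deep with a 2 mm chamfer, its floor is dark and 6 mm above the bench, the nest's flat top 13 mm above the bench. The nest is fixed; its yaw is the same for all four; the four nests stand 2 by 2, 100 mm apart, on a low metal tray, and which nest stands at which corner varies. 
- short_nest_floor (a point): centre of the floor of the short rectangular (42 mm along x, 56 mm along y) recess in a square grey nest (98 x 98 mm) on the loan tray; x, y along the nest's sides, z up. The recess is 7 mm deep with a 2 mm chamfer, its floor is dark and 6 mm above the bench, the nest's flat top 13 mm above the bench. The nest is fixed; its yaw is the same for all four; the four nests stand 2 by 2, 100 mm apart, on a low metal tray, and which nest stands at which corner varies. 
- vial_nest_floor (a point): centre of the floor of the small round (35 mm diameter) recess in a square grey nest (98 x 98 mm) on the loan tray; x, y along the nest's sides, z up. The recess is 7 mm deep with a 2 mm chamfer, its floor is dark and 6 mm above the bench, the nest's flat top 13 mm above the bench. The nest is fixed; its yaw is the same for all four; the four nests stand 2 by 2, 100 mm apart, on a low metal tray, and which nest stands at which corner varies. 
- petri_centre (a point): centre of the petri dish, 68 mm diameter, 15 mm high, flat on the bench: a look-alike of the disc, thinner and lidded, to be left alone
- loupe_centre (a point): centre of the folded pocket loupe, 38 x 30 mm, 18 mm high, flat on the bench: metal covers, about the size of the short block, to be left alone
Things that resemble listed ones, but are neither listed nor needed, are in the scene too. Leave any pink look-alike of the part that bears short_block_centre alone.

How it is judged:
By the outcome, as a careful person would: the job done as asked, in the order asked, and still so for the second after the job is handed in, with the robot touching nothing.
It also fails if it takes over 93 s, if anything falls off the work surface, if the arm or the gripper's body presses on something with over 40 N, if the wrist force passes 120 N, or if a joint passes its speed limit or range.

## Robot

A 6-joint arm with a two-finger parallel gripper is mounted at the origin on a cart in front of the work surface, level with it; the furniture and walls round the work are solid. World frame = base frame: x ahead of the robot, y to its left, z up, the work surface at z = 0. Lengths are in m, angles in degrees, forces in N, time in s.
With the tool pointing down it reaches from about 0.3 to 0.75 m from the base axis. Payload 8.5 kg.
Tool frame: the origin (TCP) lies at the very end of the fingers, on their centre line; the grasp point (between the pads) lies 19 mm behind it (env.tcp_to_grasp is the distance from the TCP to the grasp point, in m); z points along the fingers, y is the line along which they close (so a half turn about z gives the same grasp; the last joint's range is limited). The gripper opens to 85 mm and grips with 20 to 120 N. Pads are 22 mm wide; open, the fingers measure 114 mm over their backs; the gripper's body (76 mm by 85 mm) begins 54 mm behind the grasp point. The pads swing forward as they close: fully open they stand 13 mm farther back than shut.
Start: joints at [64.612, 21.807, 74.336, -0, 83.858, -12.336], TCP at [0.124, 0.536, 0.231] pointing down, gripper open.
Joint ranges: [-178.18, 178.18], [-50.72, 133.34], [12.68, 142.11], [-81.47, 261.47], [9.98, 163.14], [-165.26, 165.26]. Speed limits (degrees/s): [136.94, 136.94, 180, 180, 180, 180].

## Interface

Orientations are given as a 3x3 rotation matrix whose columns are the frame's x, y, z axes.
In Python, from rig import status, get_image, env gives the robot as it stands.
- The arm moves only by the shell command python3 -m handwheel 'ROWS' [FORCE]. ROWS is text: rows parted by semicolons, each of 7 numbers parted by spaces: the shift along the world's x, y, z in cm, then the turn, a rotation vector about the world's x, y, z in degrees, then the opening, from 0 (shut) to 1 (fully open). In form: dx dy dz wx wy wz gripper; .... A call has 1 to 8 rows; each row is the pose to reach, as a shift and turn from the pose commanded when the call began; what a row does not reach only later rows make up. A row lasts 1/12 s, in which the tool goes at most 41.7 mm and 7.16 degrees, less where a joint would pass 70% of its speed; a pose out of reach is approached as far as the arm can. A call with a gripper value outside its range is refused whole. The fingers move at their own pace and stop on an object; FORCE is the grip in N (left out, the last holds). Time passes only in rows, so rows that repeat a pose let the fingers close. It gives the time, the measured TCP pose, the force, the opening and the grip force at its end, in the units of the state.
- status.observe(): the state, without advancing time (a new reading comes with each control period).
- get_image(name): name is "scene" or "top" or "wrist"; returns a dict with "color" (384x512x3 uint8, red, green, blue), "vertical_fov" (degrees; the focal length in pixels is half the picture's height over the tangent of half this angle, whatever the lens; pixels are square), "cx", "cy" (the principal point, pixels), "xyz" and "orientation" of the camera in the world. Camera axes: x right, y down, z forward; pixel columns grow to the right and rows downward; lengths in m; the calibration is good to about 2 mm. A picture is of the moment at which its call begins. There is no depth.
- env.close_job(): hands the job in; it is judged then, once.
The state is a dict: "time_s": time; "q": joint angles; "qvel": joint speeds; "joint_efforts": joint torques, N m; "position": TCP position; "tool_rot": TCP orientation; "ft_force": force on the tool from outside, world axes, zero at the start; "wrist_torque": the same for the moment, N m; "grip_width": finger opening in m; "gripper_force": force on a finger pad.
Only numpy, scipy, OpenCV 4.12 (cv2) and the standard library are available. Lean on these libraries where they do the work, as an engineer would, in place of code of your own. Each camera call takes 0.05 s, during which the arm holds its last target. There are 200 camera calls.

## Working session

There is one attempt and no reset: what is moved stays moved. The work goes in short steps, Python scripts to look and compute and a shell command to move; the robot and the scene stay as the last step left them, time stands still between calls to the robot, and variables do not carry over. Pictures are saved under pics/ and viewed, at most 14 in all, crops included, and the job is handed in when it is done.

```bash
ls; mkdir -p pics
cat > h.py <<'E'
import numpy as np, cv2
from rig import status, get_image, env
def cam(im):
    f=im["color"].shape[0]/2/np.tan(np.radians(im["vertical_fov"]/2))
    return f,im["cx"],im["cy"],np.array(im["xyz"]),np.array(im["orientation"])
def toworld(im,u,v,z):
    f,cx,cy,p,R=cam(im); d=R@np.array([(u-cx)/f,(v-cy)/f,1]); return p+d*(z-p[2])/d[2]
def topix(im,P):
    f,cx,cy,p,R=cam(im); c=R.T@(np.array(P)-p); return np.array([f*c[0]/c[2]+cx,f*c[1]/c[2]+cy])
def save(im,name,box=None,s=1):
    c=im["color"][:,:,::-1]
    if box: c=c[box[1]:box[3],box[0]:box[2]]
    cv2.imwrite("pics/"+name,cv2.resize(c,None,fx=s,fy=s,interpolation=cv2.INTER_CUBIC))
E
python3 - <<'E'
from h import *
import pickle
for n in ("scene","top"):
    im=get_image(n); pickle.dump(im,open(n+".pkl","wb")); save(im,n+"0.png",s=1.5)
    print(n,im["vertical_fov"],im["cx"],im["cy"],im["xyz"],np.round(im["orientation"],3).tolist())
print(status.observe(), env.tcp_to_grasp)
E
```

```text
pics
scene 43.35579262047558 266.4178457794382 177.7033722867679 [ 0.11488744 -0.86017804  0.6495973 ] [[0.889, -0.226, 0.397], [-0.457, -0.455, 0.764], [0.008, -0.861, -0.508]]
top 52.26539662058284 260.6917166155312 191.7991644848164 [0.39835796 0.01551147 0.92370248] [[-0.002, -0.986, 0.168], [-1.0, 0.005, 0.013], [-0.014, -0.168, -0.986]]
{'time_s': 0.1, 'q': array([ 6.46134032e+01,  2.18360263e+01,  7.43798812e+01,  9.68729888e-04,
        8.38564478e+01, -1.23365450e+01]), 'qvel': array([ 0.00621544, -0.07133083, -0.21707792,  0.04146935,  0.08883804,
       -0.01637346]), 'joint_efforts': array([ 4.16705880e-03, -4.49217868e+01, -2.31655902e+01, -2.25147660e-04,
        3.69691697e-03,  1.03735755e-05]), 'position': array([0.12408221, 0.53555369, 0.23078697]), 'tool_rot': array([[-9.74172692e-01,  2.25803579e-01, -5.56595248e-04],
       [ 2.25804084e-01,  9.74172074e-01, -1.13368452e-03],
       [ 2.86229524e-04, -1.23008598e-03, -9.99999202e-01]]), 'ft_force': array([-0.01221749, -0.24586031,  0.02919134]), 'wrist_torque': array([ 0.01138312, -0.02120539, -0.02581579]), 'gripper_force': 0.0, 'grip_width': 0.08538465541792832} 0.0187
```

View pics/scene0.png

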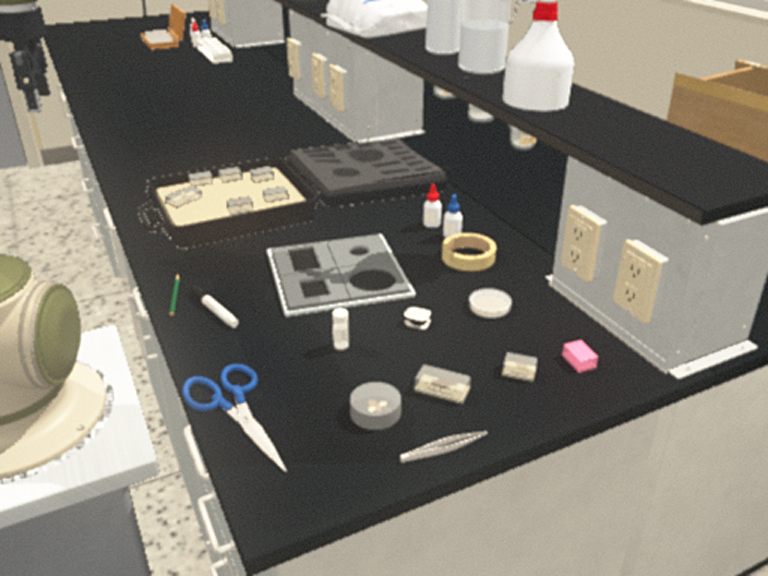

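View pics/top0.png

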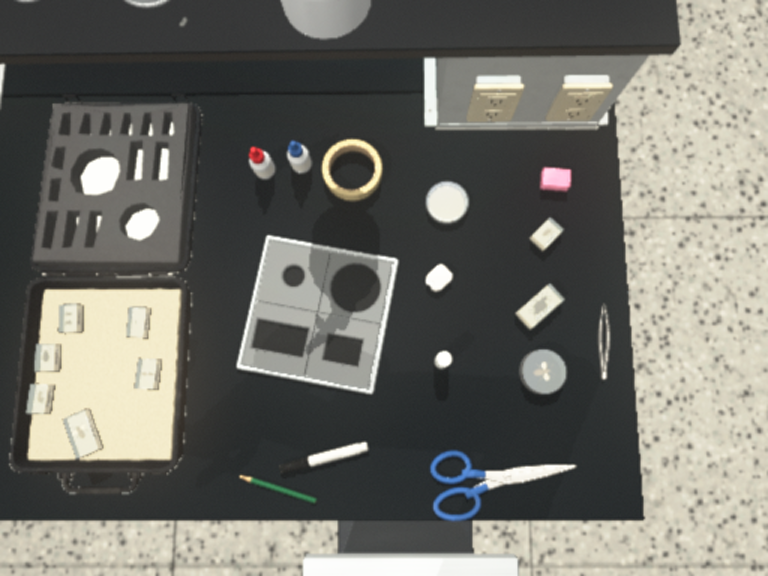

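The views show the tray at top-image px (160–265, 155–262), with the round nest far right, vial nest far left, long nest near left and short nest near right. The parts lie to its right: disc at (362,247), long block (360,204), short block (364,157), vial (295,240), plus the pink look-alike at (371,119). I'll enlarge both areas.

Run:
```python
from h import *
import pickle
im=pickle.load(open("top.pkl","rb"))
save(im,"tray.png",(155,150,275,268),5)
save(im,"parts.png",(280,130,400,270),4.2)
```

```text
(no output)
```

View pics/tray.png

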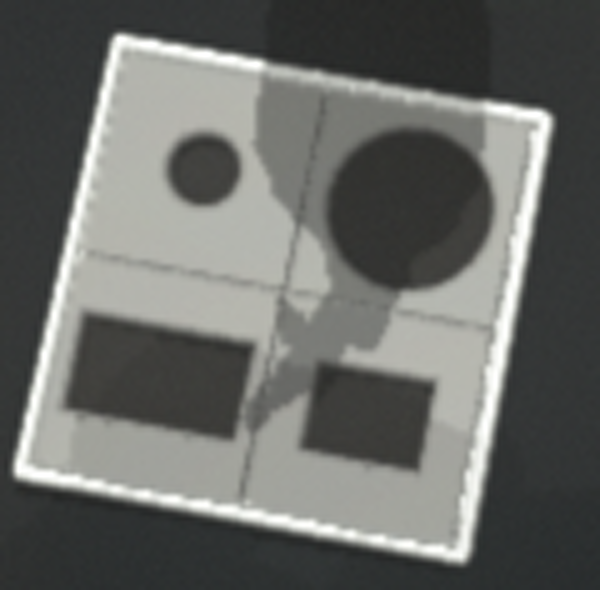

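View pics/parts.png

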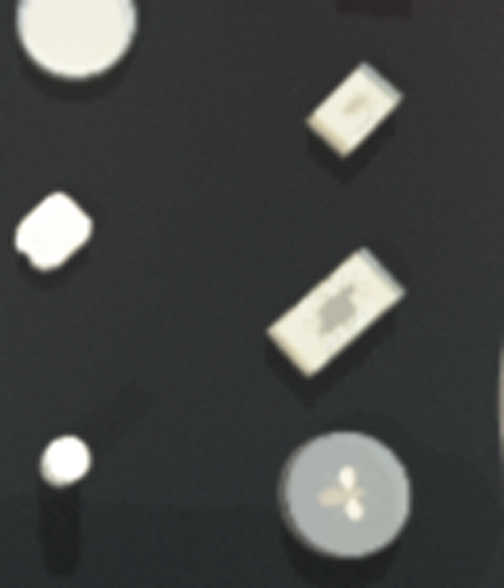

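The tray crop shows the recess corners and grid lines. The parts crop shows the disc at (345,495), long block corners (267,333)/(363,248)/(405,292)/(308,377), short block corners (306,121)/(366,62)/(403,96)/(344,157) and vial cap at (66,460). Now I'll compute poses.

```bash
cat > m.py <<'E'
from h import *
import pickle
from scipy.optimize import least_squares
im=pickle.load(open("top.pkl","rb"))
T=lambda u,v,z:toworld(im,155+u/5-.4,150+v/5-.4,z)
P=lambda u,v,z:toworld(im,280+u/4.2-.38,130+v/4.2-.38,z)
a,b,c,d,e=[T(*q,.013)[:2] for q in((325,95),(243,505),(80,252),(492,327),(286,289))]
yaw=lambda v:np.degrees(np.arctan2(v[1],v[0]))
print("grid",a,b,c,d,e,"len",np.linalg.norm(a-b),np.linalg.norm(c-d),"yaw",yaw(a-b),yaw(c-d)-90)
for n,qs in dict(long=((85,315),(255,345),(234,437),(65,408)),short=((318,365),(434,381),(418,471),(302,449))).items():
    w=np.array([T(*q,.013)[:2] for q in qs]); print(n,w.mean(0).round(4),yaw(w[0]+w[3]-w[1]-w[2])-90, yaw(w[0]+w[1]-w[2]-w[3]))
print("round",T(411,209,.013)[:2],"vialnest",T(203,169,.013)[:2])
def boxpix(p,dx,dy,h):
    x,y,t=p; c,s=np.cos(t),np.sin(t)
    pts=[topix(im,[x+c*i*dx/2-s*j*dy/2,y+s*i*dx/2+c*j*dy/2,z]) for i in(-1,1) for j in(-1,1) for z in(0,h)]
    return np.array(pts,np.float32)
for n,qs,dx,dy,h in(("long",((267,333),(363,248),(405,292),(308,377)),.034,.070,.022),("short",((306,121),(366,62),(403,96),(344,157)),.030,.044,.020)):
    q=np.array([[280+u/4.2-.38,130+v/4.2-.38] for u,v in qs],np.float32)
    (mc,ms,ma)=cv2.minAreaRect(q)
    def res(p):
        # extreme supports of the hull along the directions seen
        b=boxpix(p,dx,dy,h); r=[]
        for t in np.arange(0,180,15):
            dd=np.array([np.cos(np.radians(t)),np.sin(np.radians(t))])
            r+=[(b@dd).max()-(q@dd).max(),(b@dd).min()-(q@dd).min()]
        return np.array(r)
    w=np.array([toworld(im,*k,h/2)[:2] for k in q]); ly=w[1]-w[0]
    s=least_squares(res,[*w.mean(0),np.arctan2(ly[1],ly[0])-np.pi/2],x_scale=[.01,.01,.1])
    print(n,s.x[:2].round(4),np.degrees(s.x[2]),"rms px",np.sqrt(np.mean(s.fun**2)))
print("disc",P(346,494,.018)[:2],"vial",P(67,459,.06)[:2], "petri",P(77,22,.015)[:2],"loupe",P(54,231,.018)[:2])
E
python3 m.py
```

```text
grid [0.61003859 0.12560894] [0.41643002 0.16054833] [0.53475145 0.24026759] [0.49843573 0.04571637] [0.51674494 0.14253929] len 0.1967359644461386 0.19791161811195773 yaw -10.229728902904565 -10.573379245652788
long [0.4761 0.2009] -9.999852642070408 -10.915075438338325
short [0.457  0.1033] -9.417361961612201 -9.844941277385288
round [0.55459394 0.08406067] vialnest [0.57434385 0.18309962]
long [ 0.5237 -0.2037] -139.28089491847578 rms px 0.5035402237932538
short [ 0.6404 -0.2202] -135.92490384241228 rms px 0.334350072889719
disc [ 0.42294082 -0.20361195] vial [ 0.44029547 -0.04920927] petri [ 0.69191747 -0.06265291] loupe [ 0.56929107 -0.04728915]
```

```bash
python3 -m handwheel '28 -40 3 0 0 0 1;28 -40 3 0 0 0 1;28 -40 3 0 0 0 1;28 -40 3 0 0 0 1;28 -40 3 0 0 0 1;28 -40 3 0 0 0 1;28 -40 3 0 0 0 1;28 -40 3 0 0 0 1' 40; python3 -m handwheel '11 -34 3 0 0 0 1;11 -34 3 0 0 0 1;11 -34 3 0 0 0 1;11 -34 3 0 0 0 1;11 -34 3 0 0 0 1;11 -34 3 0 0 0 1;11 -34 3 0 0 0 1;11 -34 3 0 0 0 1'; python3 -c "
from h import *
import pickle
im=get_image('wrist');pickle.dump(im,open('w1.pkl','wb'));save(im,'w1.png',s=1.5);s=status.observe();print(s['time_s'],s['position'],s['tool_rot'][:,1],im['xyz'])"
```

```text
time_s: 0.77
position: [0.3154, 0.2614, 0.2518]
tool_rot: [[-0.974, 0.226, -0.0], [0.226, 0.974, -0.0], [0.0, -0.0, -1.0]]
ft_force: [0.8, 0.7, -0.2]
grip_width: 0.0852
gripper_force: 0.0
time_s: 1.43
position: [0.4172, -0.055, 0.2798]
tool_rot: [[-0.974, 0.226, -0.0], [0.226, 0.974, 0.0], [0.0, 0.0, -1.0]]
ft_force: [0.9, 2.0, -0.5]
grip_width: 0.0855
gripper_force: 0.0
1.4833 [ 0.41971218 -0.06093047  0.27989334] [ 0.23057764  0.97305004 -0.00275247] [ 0.35188742 -0.0402237   0.42171282]
```

```bash
python3 -m handwheel '2.5 -6.5 0 0 0 0 1;2.5 -6.5 0 0 0 0 1;2.5 -6.5 0 0 0 0 1;2.5 -6.5 0 0 0 0 1;2.5 -6.5 0 0 0 0 1;2.5 -6.5 0 0 0 0 1'; python3 -c "
from h import *
import pickle
im=get_image('wrist');pickle.dump(im,open('w1.pkl','wb'));save(im,'w1.png',s=1.5);s=status.observe();print(s['time_s'],s['position'],s['tool_rot'][:,1],im['xyz'])
for n,p in dict(disc=(.4229,-.2036,.024),long=(.5237,-.2037,.022),short=(.6404,-.2202,.02),vial=(.4403,-.0492,.06)).items(): print(n,topix(im,p)*1.5)"
```

```text
time_s: 1.98
position: [0.4419, -0.1168, 0.2797]
tool_rot: [[-0.974, 0.225, -0.0], [0.225, 0.974, 0.0], [0.0, 0.0, -1.0]]
ft_force: [-0.3, -0.2, 0.5]
grip_width: 0.0853
gripper_force: 0.0
2.0333 [ 0.44196676 -0.11680954  0.2798075 ] [2.24583675e-01 9.74454805e-01 7.01985672e-05] [ 0.37660622 -0.10221146  0.42165021]
disc [281.24201095 245.41554209]
long [309.49087691 340.73043405]
short [323.39265383 439.68451927]
vial [451.10883414 232.01831094]
```

View pics/w1.png

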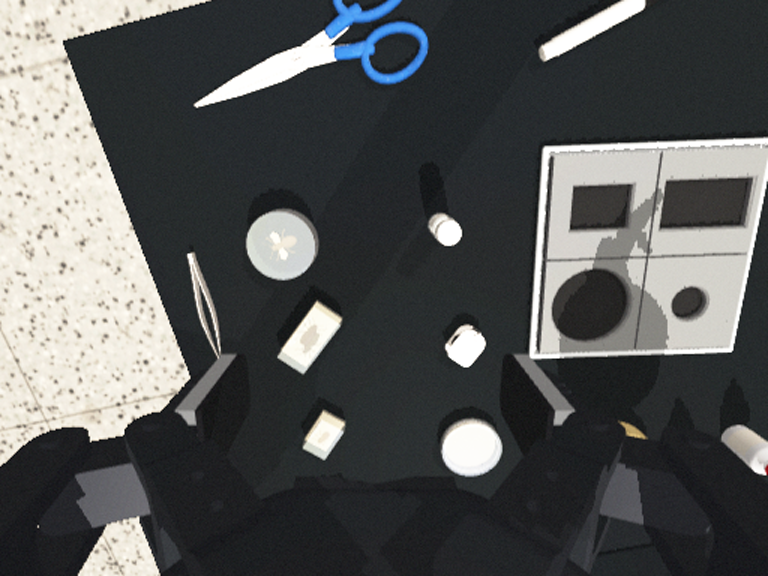

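The wrist view confirms the positions: disc at (282,244), long block (311,337), short block (324,434) and vial cap (449,231), all within a few px of prediction. Next I go down over the disc.

```bash
python3 -m handwheel '-1.9 -8.7 -4 0 0 0 1;-1.9 -8.7 -8 0 0 0 1;-1.9 -8.7 -12 0 0 0 1;-1.9 -8.7 -16 0 0 0 1;-1.9 -8.7 -19 0 0 0 1;-1.9 -8.7 -20 0 0 0 1;-1.9 -8.7 -20 0 0 0 1;-1.9 -8.7 -20 0 0 0 1'; python3 -c "
from h import *
im=get_image('wrist');save(im,'w2.png',s=1.5);s=status.observe();print(s['time_s'],s['position'])"
```

```text
time_s: 2.7
position: [0.4232, -0.2042, 0.0798]
tool_rot: [[-0.974, 0.225, -0.001], [0.225, 0.974, 0.001], [0.002, 0.001, -1.0]]
ft_force: [0.1, 0.1, 0.8]
grip_width: 0.0853
gripper_force: 0.0
2.75 [ 0.42395729 -0.20473794  0.08106322]
```

View pics/w2.png

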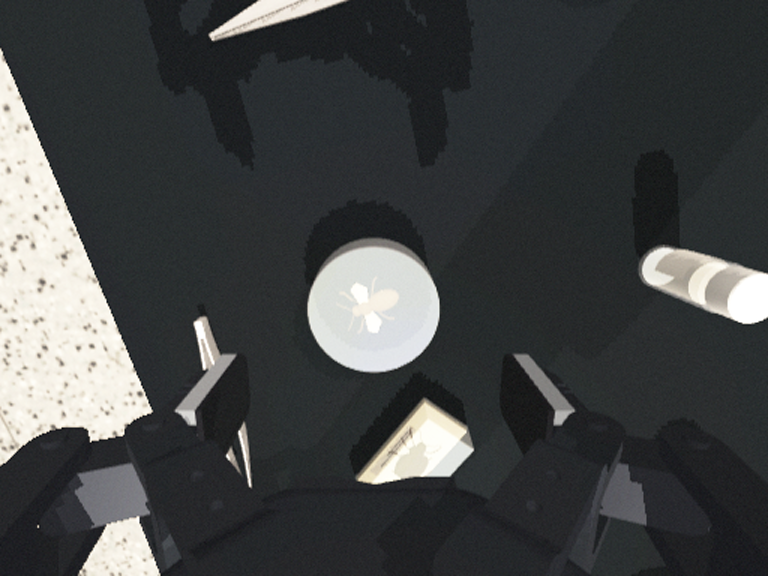

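Disc top centre at (373,308), and the finger midline at column ~375, so it is centred. The descent can be computed.

```bash
python3 -c "
from h import *
im=get_image('wrist');f,cx,cy,p,R=cam(im);s=status.observe();print(f,p,R.round(3).tolist(),s['position'])
print(toworld(im,373/1.5,308/1.5,.024))
d=f*.0853/(278/1.5);c=np.array([(375/1.5-cx)/f*d,(355/1.5-cy)/f*d,d]);print('tip',R@c+p)
"
```

```text
281.3520047023899 [ 0.35846327 -0.18991142  0.22291316] [[0.225, 0.939, 0.261], [0.974, -0.216, -0.061], [-0.001, 0.268, -0.963]] [ 0.4242736  -0.20504294  0.08165753]
[ 0.42223341 -0.20541271  0.024     ]
tip [ 0.41160732 -0.20202822  0.10367025]
```

```bash
python3 -m handwheel '0 0 -2.5 0 0 0 1;0 0 -5 0 0 0 1;0 0 -7 0 0 0 1;0 0 -7.6 0 0 0 1;0 0 -7.6 0 0 0 1;0 0 -7.6 0 0 0 1'; python3 -m handwheel '0 0 0 0 0 0 0.6;0 0 0 0 0 0 0.6;0 0 0 0 0 0 0.6;0 0 0 0 0 0 0.6;0 0 0 0 0 0 0.6;0 0 0 0 0 0 0.6' 40;  python3 -c "
from h import *
im=get_image('wrist');save(im,'w3.png',s=1.5)
im=get_image('scene');save(im,'s3.png',(200,200,320,310),5)
a=cv2.imread('pics/w3.png')[150:550];b=cv2.imread('pics/s3.png');print(a.shape,b.shape)
cv2.imwrite('pics/c3.png',np.hstack([cv2.resize(a,(440,230)),cv2.resize(b,(360,230))]));cv2.imwrite('pics/s3b.png',b)"
```

```text
time_s: 3.3
position: [0.4241, -0.2053, 0.0052]
tool_rot: [[-0.974, 0.225, 0.002], [0.225, 0.974, -0.002], [-0.002, -0.001, -1.0]]
ft_force: [0.6, 0.5, -0.5]
grip_width: 0.0857
gripper_force: 0.0
time_s: 3.8
position: [0.4239, -0.2053, 0.0054]
tool_rot: [[-0.974, 0.226, 0.002], [0.226, 0.974, -0.002], [-0.003, -0.001, -1.0]]
ft_force: [-1.8, 1.2, 11.4]
grip_width: 0.0653
gripper_force: 41.5
(400, 768, 3) (550, 600, 3)
```

View pics/s3b.png

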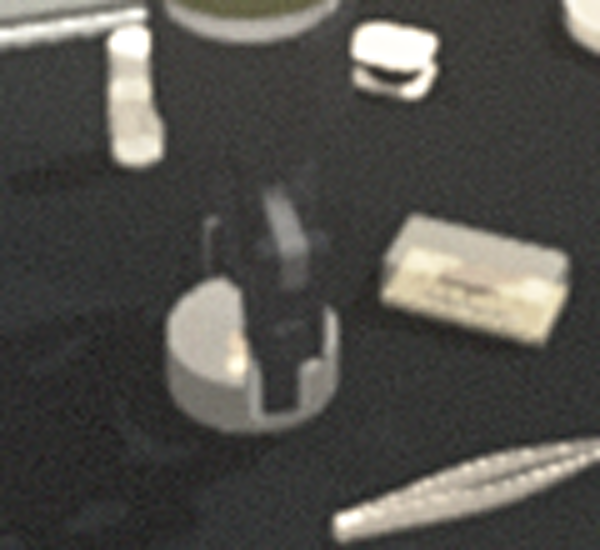

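The finger sits on the rim with its tip a few mm above the bench. Opening reads 65 mm at 41 N, so the disc is held. Lift and carry.

```bash
python3 -m handwheel '0 0 1.5 0 0 0 0.6;0 0 4 0 0 0 0.6;0 0 7 0 0 0 0.6;2 4 9 0 0 0 0.6;4 8 9 0 0 0 0.6;6 12 9 0 0 0 0.6;8 16 9 0 0 0 0.6;9.5 20 9 0 0 0 0.6' ; python3 -m handwheel '2 4 0 0 0 0 0.6;3.8 8.9 0 0 0 0 0.6;3.8 8.9 -1 0 0 0 0.6;3.8 8.9 -3 0 0 0 0.6;3.8 8.9 -4 0 0 0 0.6;3.8 8.9 -4 0 0 0 0.6;3.8 8.9 -4 0 0 0 0.6;3.8 8.9 -4 0 0 0 0.6';  python3 -c "
from h import *
im=get_image('wrist');save(im,'w4.png',s=1.5);print(status.observe()['position'],topix(im,[.5557,.0847,.013])*1.5)"
```

```text
time_s: 4.57
position: [0.5129, -0.0188, 0.0949]
tool_rot: [[-0.974, 0.226, 0.002], [0.226, 0.974, -0.001], [-0.002, -0.0, -1.0]]
ft_force: [1.1, -0.3, -0.6]
grip_width: 0.0656
gripper_force: 45.7
time_s: 5.23
position: [0.5502, 0.0677, 0.0546]
tool_rot: [[-0.974, 0.227, 0.001], [0.227, 0.974, -0.0], [-0.001, 0.0, -1.0]]
ft_force: [0.3, -0.5, -0.4]
grip_width: 0.065
gripper_force: 45.6
[0.55028986 0.06780103 0.0546747 ] [413.54972177 324.7376296 ]
```

View pics/w4.png

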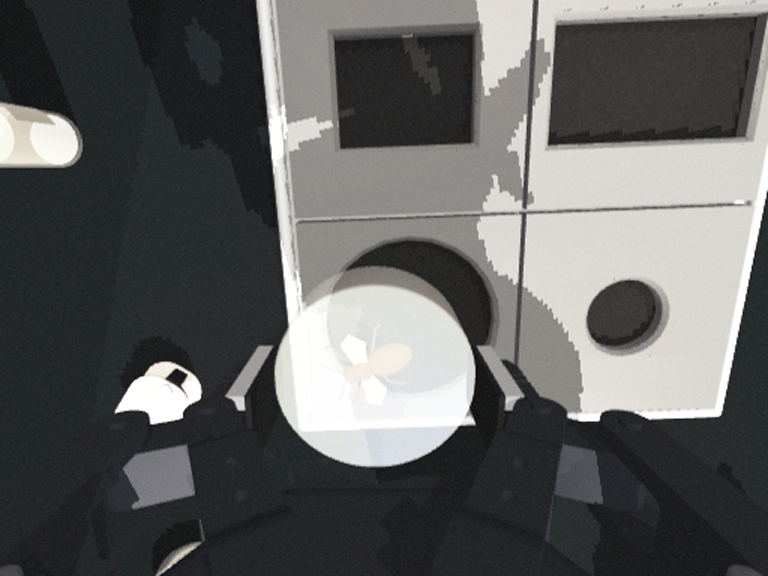

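Disc held at (375,370). The nest cross is at (523,210), vial recess at (626,316), short recess corners (332,31)/(478,24)/(473,145)/(338,150), and the round recess is half covered. I'll cross-check the tray and compute the remaining shift.

```bash
python3 -c "
from h import *
im=get_image('wrist');s=status.observe();print(s['position'])
W=lambda u,v,z:toworld(im,u/1.5,v/1.5,z).round(4)
print('cross',W(523,210,.013),'vialnest',W(625,316,.013),'short',sum(W(*q,.013) for q in((332,31),(478,24),(473,145),(338,150)))/4)
print('round side edges at row325',W(330,325,.013),W(496,325,.013))
for z in(.07,.075):
  print('disc',W(375,374,z),'width',np.linalg.norm(W(275,374,z)-W(475,374,z)))"
```

```text
[0.55027813 0.06784528 0.05464199]
cross [0.5152 0.1411 0.013 ] vialnest [0.5737 0.1803 0.013 ] short [0.457275 0.1017   0.013   ]
round side edges at row325 [0.5472 0.0471 0.013 ] [0.5646 0.1219 0.013 ]
disc [0.5478 0.0682 0.07  ] width 0.06592905277645054
disc [0.5453 0.0688 0.075 ] width 0.06335810918895858
```

```bash
python3 -m handwheel '0.7 1.6 0 0 0 0 0.6;0.7 1.6 -1 0 0 0 0.6;0.7 1.6 -2 0 0 0 0.6;0.7 1.6 -3 0 0 0 0.6;0.7 1.6 -3.6 0 0 0 0.6;0.7 1.6 -3.6 0 0 0 0.6;0.7 1.6 -3.6 0 0 0 0.6' ; python3 -m handwheel '0 0 -0.2 0 0 0 0.6;0 0 -0.4 0 0 0 0.6;0 0 -0.5 0 0 0 0.6;0 0 -0.6 0 0 0 0.6;0 0 -0.6 0 0 0 0.6;0 0 -0.6 0 0 0 0.6';  python3 -c "
from h import *
im=get_image('wrist');save(im,'w5.png',s=1.5);s=status.observe();print(s['position'],s['ft_force'])"
```

```text
time_s: 5.92
position: [0.5566, 0.0842, 0.0171]
tool_rot: [[-0.974, 0.226, -0.001], [0.226, 0.974, 0.0], [0.001, -0.0, -1.0]]
ft_force: [1.2, 0.2, -0.2]
grip_width: 0.065
gripper_force: 45.6
time_s: 6.42
position: [0.5569, 0.0845, 0.0117]
tool_rot: [[-0.974, 0.226, 0.0], [0.226, 0.974, -0.0], [-0.0, 0.0, -1.0]]
ft_force: [-0.5, 0.5, -0.3]
grip_width: 0.065
gripper_force: 45.6
[0.55690603 0.08452703 0.01173076] [ 0.01859322 -0.47441066 -0.65967272]
```

View pics/w5.png

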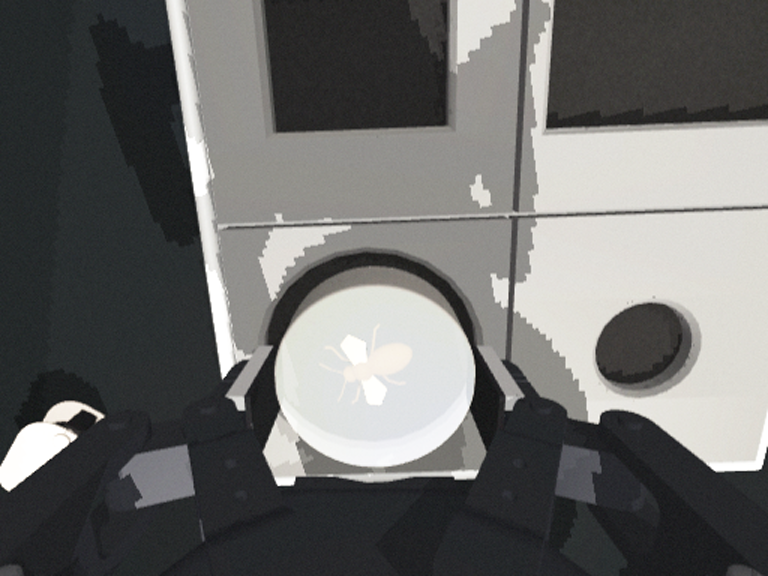

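The disc is inside the round recess outline, with a ring of dark floor visible on the left, top and right. No contact yet, so I lower gently.

```bash
python3 -m handwheel '0 0 -0.1 0 0 0 0.6;0 0 -0.15 0 0 0 0.6;0 0 -0.2 0 0 0 0.6;0 0 -0.2 0 0 0 0.6'; python3 -m handwheel '0 0 -0.1 0 0 0 0.6;0 0 -0.15 0 0 0 0.6;0 0 -0.2 0 0 0 0.6;0 0 -0.2 0 0 0 0.6'
```

```text
time_s: 6.8
position: [0.557, 0.0846, 0.0115]
tool_rot: [[-0.974, 0.226, 0.001], [0.226, 0.974, -0.0], [-0.001, -0.0, -1.0]]
ft_force: [-6.5, -0.0, 17.2]
grip_width: 0.0653
gripper_force: 47.5
time_s: 7.13
position: [0.557, 0.0846, 0.0114]
tool_rot: [[-0.974, 0.225, 0.002], [0.225, 0.974, -0.001], [-0.003, -0.0, -1.0]]
ft_force: [-13.0, -1.0, 35.9]
grip_width: 0.0648
gripper_force: 49.4
```

```bash
python3 -m handwheel '0 0 0.3 0 0 0 0.6;0 0 0.35 0 0 0 0.6;0 0 0.35 0 0 0 1;0 0 0.35 0 0 0 1;0 0 0.35 0 0 0 1;0 0 0.35 0 0 0 1'; python3 -m handwheel '0 0 1.5 0 0 0 1;0 0 4 0 0 0 1;0 0 8 0 0 0 1;0 0 10 0 0 0 1;0 0 10 0 0 0 1'; python3 -c "
from h import *
im=get_image('wrist');save(im,'w6.png',s=1);s=status.observe();print(s['time_s'],s['position'],s['ft_force'])"
```

```text
time_s: 7.63
position: [0.5568, 0.0845, 0.0108]
tool_rot: [[-0.974, 0.226, -0.001], [0.226, 0.974, 0.0], [0.001, -0.0, -1.0]]
ft_force: [0.5, -1.0, -0.1]
grip_width: 0.0851
gripper_force: 0.0
time_s: 8.05
position: [0.5589, 0.0845, 0.1155]
tool_rot: [[-0.974, 0.226, 0.008], [0.226, 0.974, -0.0], [-0.008, 0.001, -1.0]]
ft_force: [0.2, 0.0, -0.4]
grip_width: 0.0856
gripper_force: 0.0
8.1 [0.5577909  0.08450528 0.1129645 ] [-0.39542529  0.43763705 -1.1247219 ]
```

View pics/w6.png

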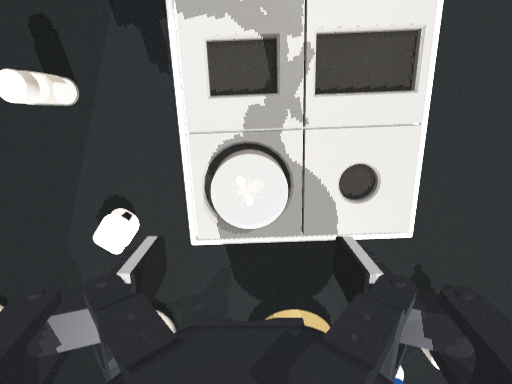

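Disc sits in the round nest at (248,190). Next is the long block: hover, then measure by silhouette fit.

```bash
cat > fit.py <<'E'
from h import *
from scipy.optimize import least_squares
def fit(im,x,y,t,dx,dy,h,thr=75,clipv=384):
    f=lambda p:np.array([topix(im,[p[0]+np.cos(p[2])*i*dx/2-np.sin(p[2])*j*dy/2,p[1]+np.sin(p[2])*i*dx/2+np.cos(p[2])*j*dy/2,z]) for i in(-1,1) for j in(-1,1) for z in(0,h)])
    g=cv2.cvtColor(im["color"],cv2.COLOR_RGB2GRAY); m=(g>thr).astype(np.uint8)
    n,lab,st,_=cv2.connectedComponentsWithStats(m)
    u,v=topix(im,[x,y,h]).round().astype(int); k=lab[v,u]
    q=np.argwhere(lab==k)[:,::-1].astype(float)
    ds=[np.array([np.cos(a),np.sin(a)]) for a in np.radians(np.arange(0,360,10))]
    res=lambda p:np.array([(f(p)@d).max()-(q@d).max()-.3 for d in ds])
    s=least_squares(res,[x,y,np.radians(t)],x_scale=[.01,.01,.1],loss="soft_l1")
    print("bbox",st[k],"fit",s.x[:2].round(4),"yaw",np.degrees(s.x[2]).round(1),"rms",np.sqrt(np.mean(res(s.x)**2)).round(2))
E
python3 -m handwheel '-0.5 -4 2 0 0 -7 1;-1 -8 4 0 0 -14 1;-1.5 -12 4 0 0 -21 1;-2 -16 4 0 0 -28 1;-3 -20 4 0 0 -34 1;-3.3 -24 4 0 0 -36.3 1;-3.3 -27 4 0 0 -36.3 1;-3.3 -28.8 4 0 0 -36.3 1'; python3 -m handwheel '0 0 0 0 0 0 1;0 0 0 0 0 0 1;0 0 0 0 0 0 1'; python3 -c "
from fit import *
import pickle
im=get_image('wrist');pickle.dump(im,open('w7.pkl','wb'));save(im,'w7.png',s=1.5);s=status.observe();print(s['time_s'],s['position'],np.degrees(np.arctan2(*s['tool_rot'][1::-1,1])),topix(im,[.5237,-.2037,.022]),topix(im,[.6404,-.2202,.02]))
fit(im,.5237,-.2037,-139.3,.034,.07,.022)
w1=pickle.load(open('w1.pkl','rb'))
fit(w1,.5237,-.2037,-139.3,.034,.07,.022)
fit(w1,.6404,-.2202,-135.9,.030,.044,.020)
t=pickle.load(open('top.pkl','rb'))
fit(t,.5237,-.2037,-139.3,.034,.07,.022)
fit(t,.6404,-.2202,-135.9,.030,.044,.020)
"
```

```text
time_s: 8.77
position: [0.5229, -0.2068, 0.1494]
tool_rot: [[-0.649, 0.761, -0.002], [0.761, 0.649, 0.001], [0.002, -0.001, -1.0]]
ft_force: [0.6, -0.6, 0.3]
grip_width: 0.0853
gripper_force: 0.0
time_s: 9.02
position: [0.5235, -0.2024, 0.1501]
tool_rot: [[-0.652, 0.758, -0.002], [0.758, 0.652, 0.001], [0.002, -0.0, -1.0]]
ft_force: [0.5, 0.2, -0.7]
grip_width: 0.0854
gripper_force: 0.0
9.0667 [ 0.52369143 -0.20214601  0.15043982] 40.717049808364564 [248.78763097 185.62087479] [320.84151608 264.7846324 ]
bbox [ 231  149   34   71 2338] fit [ 0.5236 -0.2053] yaw -139.6 rms 0.96
bbox [ 185  200   43   50 1068] fit [ 0.5236 -0.2053] yaw -139.2 rms 0.73
bbox [202 273  29  34 578] fit [ 0.6399 -0.221 ] yaw -134.7 rms 0.52
bbox [343 189  34  31 522] fit [ 0.5235 -0.2037] yaw -139.3 rms 0.3
bbox [353 145  23  23 295] fit [ 0.6403 -0.22  ] yaw -136.2 rms 0.36
```

View pics/w7.png

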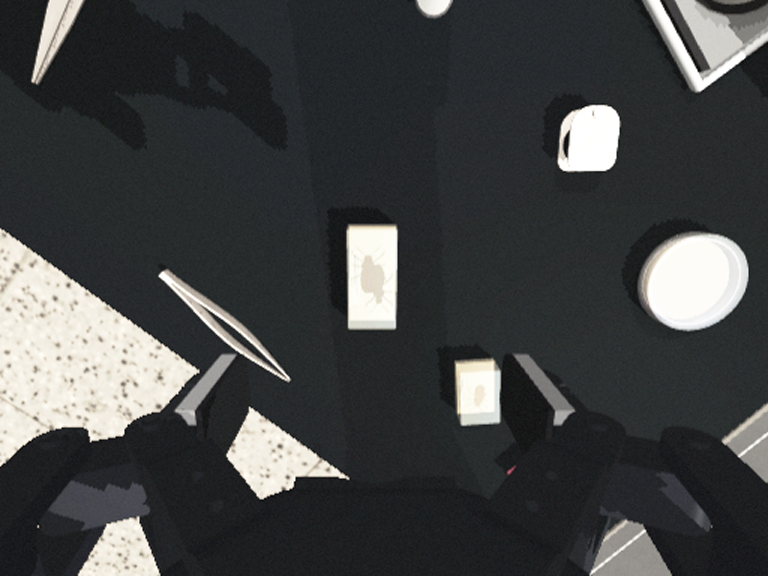

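Fits from three views agree to 1.5 mm: long block centre (.5236,-.2047), yaw 40.5°, and the block is centred between the fingers at (372,277). Descend and grip.

```bash
python3 -m handwheel '0 -0.2 -4 0 0 0 1;0 -0.2 -8 0 0 0 1;0 -0.2 -11.5 0 0 0 1;0 -0.2 -13.5 0 0 0 1;0 -0.2 -14.1 0 0 0 1;0 -0.2 -14.1 0 0 0 1;0 -0.2 -14.1 0 0 0 1'; python3 -m handwheel '0 0 0 0 0 0 0.2;0 0 0 0 0 0 0.2;0 0 0 0 0 0 0.2;0 0 0 0 0 0 0.2;0 0 0 0 0 0 0.2;0 0 0 0 0 0 0.2;0 0 0 0 0 0 0.2;0 0 0 0 0 0 0.2' 40
```

```text
time_s: 9.65
position: [0.5245, -0.2051, 0.0112]
tool_rot: [[-0.652, 0.758, 0.001], [0.758, 0.652, -0.001], [-0.001, 0.0, -1.0]]
ft_force: [0.4, -1.1, 0.2]
grip_width: 0.0855
gripper_force: 0.0
time_s: 10.32
position: [0.5241, -0.2057, 0.011]
tool_rot: [[-0.651, 0.759, 0.001], [0.759, 0.651, -0.001], [-0.001, 0.0, -1.0]]
ft_force: [-0.7, 0.3, 5.6]
grip_width: 0.0333
gripper_force: 40.3
```

```bash
python3 -m handwheel '0 0 2 0 0 0 0.2;0 0 5 0 0 0 0.2;0 0 8 0 0 0 0.2;0 3 10 0 0 -6 0.2;-0.5 6.5 10 0 0 -12 0.2;-1 10 10 0 0 -18 0.2;-1.5 13.5 10 0 0 -24 0.2;-2 17 10 0 0 -30 0.2'; python3 -m handwheel '-0.5 4 0 0 0 -6 0.2;-1 8 0 0 0 -12 0.2;-1.5 12 0 0 0 -18 0.2;-2 16 0 0 0 -21 0.2;-2.5 20 0 0 0 -21 0.2;-2.9 23.5 0 0 0 -21 0.2;-2.9 23.5 0 0 0 -21 0.2;-2.9 23.5 0 0 0 -21 0.2'; python3 -m handwheel '0 0 0 0 0 0 0.2;0 0 0 0 0 0 0.2'; python3 -c "
from h import *
s=status.observe();print(s['time_s'],s['position'],np.degrees(np.arctan2(*s['tool_rot'][1::-1,1])))"
```

```text
time_s: 10.98
position: [0.5033, -0.034, 0.1104]
tool_rot: [[-0.179, 0.984, 0.0], [0.984, 0.179, -0.0], [-0.0, 0.0, -1.0]]
ft_force: [1.8, 0.4, -1.1]
grip_width: 0.0328
gripper_force: 40.2
time_s: 11.65
position: [0.4743, 0.201, 0.1101]
tool_rot: [[0.176, 0.984, 0.0], [0.984, -0.176, -0.0], [-0.0, 0.0, -1.0]]
ft_force: [0.3, -0.8, -0.4]
grip_width: 0.0327
gripper_force: 40.2
time_s: 11.82
position: [0.4751, 0.1985, 0.1101]
tool_rot: [[0.181, 0.983, -0.0], [0.983, -0.181, -0.0], [-0.0, -0.0, -1.0]]
ft_force: [0.4, -0.7, -0.9]
grip_width: 0.0329
gripper_force: 40.2
11.8167 [0.47509682 0.19850212 0.11012595] -10.428968166865051
```

```bash
python3 -m handwheel '0 0.1 -3 0 0 0 0.2;0 0.1 -6 0 0 0 0.2;0 0.1 -8 0 0 0 0.2;0 0.1 -8.5 0 0 0 0.2;0 0.1 -8.8 0 0 0 0.2;0 0.1 -9.1 0 0 0 0.2;0 0.1 -9.2 0 0 0 0.2;0 0.1 -9.2 0 0 0 0.2'; python3 -m handwheel '0 0 -0.1 0 0 0 0.2;0 0 -0.15 0 0 0 0.2;0 0 -0.15 0 0 0 0.2'
```

```text
time_s: 12.48
position: [0.4754, 0.2004, 0.019]
tool_rot: [[0.18, 0.984, 0.002], [0.984, -0.18, 0.0], [0.001, 0.002, -1.0]]
ft_force: [-0.1, 0.4, -0.4]
grip_width: 0.0324
gripper_force: 40.2
time_s: 12.73
position: [0.4751, 0.2006, 0.017]
tool_rot: [[0.18, 0.984, 0.001], [0.984, -0.18, 0.0], [0.0, 0.001, -1.0]]
ft_force: [0.6, -0.6, -0.4]
grip_width: 0.0329
gripper_force: 40.4
```

```bash
python3 -m handwheel '0 0 -0.1 0 0 0 0.2;0 0 -0.15 0 0 0 0.2;0 0 -0.15 0 0 0 0.2'; python3 -m handwheel '0 0 -0.1 0 0 0 0.2;0 0 -0.1 0 0 0 0.2'
```

```text
time_s: 12.98
position: [0.4751, 0.2006, 0.0169]
tool_rot: [[0.179, 0.984, 0.002], [0.984, -0.179, 0.0], [0.0, 0.002, -1.0]]
ft_force: [-4.3, -1.6, 18.5]
grip_width: 0.0328
gripper_force: 42.4
time_s: 13.15
position: [0.4751, 0.2006, 0.0169]
tool_rot: [[0.179, 0.984, 0.002], [0.984, -0.179, 0.0], [0.001, 0.002, -1.0]]
ft_force: [-9.0, -3.2, 31.0]
grip_width: 0.0327
gripper_force: 43.7
```

```bash
python3 -m handwheel '0 0 0.25 0 0 0 0.2;0 0 0.25 0 0 0 0.6;0 0 0.25 0 0 0 0.6;0 0 0.25 0 0 0 0.6;0 0 0.25 0 0 0 0.6;0 0 1.5 0 0 0 0.6;0 0 5 0 0 0 0.6;0 0 9 0 0 0 1'; python3 -m handwheel '1 -3 3 0 0 7 1;2.5 -6 4 0 0 14 1;4 -9.5 4 0 0 21 1;5.5 -13 4 0 0 28 1;7 -16.5 4 0 0 35 1;8 -20 4 0 0 42 1;9 -23.5 4 0 0 49 1;10 -27 4 0 0 54.6 1'; python3 -m handwheel '2 -4 0 0 0 0 1;3.5 -8 0 0 0 0 1;5 -11 0 0 0 0 1;6.5 -15 0 0 0 0 1;6.5 -15 0 0 0 0 1;6.5 -15 0 0 0 0 1;6.5 -15 0 0 0 0 1'; python3 -c "
from fit import *
im=get_image('wrist');s=status.observe();print(s['time_s'],s['position'],np.degrees(np.arctan2(*s['tool_rot'][1::-1,1])))
save(im,'w8.png',s=1.2)
print(topix(im,[.6401,-.2205,.02]));fit(im,.6401,-.2205,-135.7,.030,.044,.020)
"
```

```text
time_s: 13.82
position: [0.4737, 0.2002, 0.1034]
tool_rot: [[0.18, 0.984, -0.005], [0.984, -0.18, -0.001], [-0.002, -0.005, -1.0]]
ft_force: [0.6, 0.3, 0.6]
grip_width: 0.0619
gripper_force: 0.0
time_s: 14.48
position: [0.575, -0.0714, 0.1437]
tool_rot: [[-0.702, 0.712, -0.001], [0.712, 0.702, 0.0], [0.001, -0.0, -1.0]]
ft_force: [1.0, 0.3, 0.9]
grip_width: 0.085
gripper_force: 0.0
time_s: 15.07
position: [0.6395, -0.2191, 0.1434]
tool_rot: [[-0.698, 0.716, -0.001], [0.716, 0.698, 0.001], [0.002, -0.0, -1.0]]
ft_force: [-0.4, 0.6, 0.2]
grip_width: 0.0852
gripper_force: 0.0
15.1167 [ 0.63955621 -0.21845029  0.14384036] 44.28840195982713
[248.95838823 187.01126159]
bbox [ 233  162   31   48 1388] fit [ 0.6401 -0.2212] yaw -135.0 rms 0.69
```

```bash
python3 -m handwheel '0.1 -0.2 -4 0 0 0.4 1;0.1 -0.2 -8 0 0 0.4 1;0.1 -0.2 -11.5 0 0 0.4 1;0.1 -0.2 -13 0 0 0.4 1;0.1 -0.2 -13.6 0 0 0.4 1;0.1 -0.2 -13.6 0 0 0.4 1;0.1 -0.2 -13.6 0 0 0.4 1'; python3 -m handwheel '0 0 0 0 0 0 0.15;0 0 0 0 0 0 0.15;0 0 0 0 0 0 0.15;0 0 0 0 0 0 0.15;0 0 0 0 0 0 0.15;0 0 0 0 0 0 0.15;0 0 0 0 0 0 0.15;0 0 0 0 0 0 0.15' 40
```

```text
time_s: 15.7
position: [0.6415, -0.2211, 0.0097]
tool_rot: [[-0.703, 0.711, 0.002], [0.711, 0.703, -0.001], [-0.002, 0.001, -1.0]]
ft_force: [0.6, -0.0, 0.1]
grip_width: 0.0856
gripper_force: 0.0
time_s: 16.37
position: [0.6412, -0.2217, 0.0089]
tool_rot: [[-0.703, 0.711, 0.001], [0.711, 0.703, -0.001], [-0.001, 0.0, -1.0]]
ft_force: [-0.9, 0.8, 5.4]
grip_width: 0.0289
gripper_force: 41.1
```

```bash
python3 -m handwheel '0 0 2 0 0 0 0.15;0 0 5 0 0 0 0.15;0 0 8 0 0 0 0.15;-1.5 3 10 0 0 -7 0.15;-3 6 10 0 0 -14 0.15;-5 9 10 0 0 -21 0.15;-7 12 10 0 0 -28 0.15;-9 15 10 0 0 -35 0.15'; python3 -m handwheel '-2 3.5 0 0 0 -7 0.15;-4 7 0 0 0 -14 0.15;-6 10.5 0 0 0 -20.1 0.15;-8 14 0 0 0 -20.1 0.15;-9.4 17.3 0 0 0 -20.1 0.15;-9.4 17.3 0 0 0 -20.1 0.15;-9.4 17.3 0 0 0 -20.1 0.15;-9.4 17.3 0 0 0 -20.1 0.15'; python3 -m handwheel '0 0 0 0 0 0 0.15;0 0 0 0 0 0 0.15'; python3 -c "
from h import *
s=status.observe();print(s['time_s'],s['position'],np.degrees(np.arctan2(*s['tool_rot'][1::-1,1])))"
```

```text
time_s: 17.03
position: [0.5495, -0.0702, 0.1079]
tool_rot: [[-0.161, 0.987, -0.0], [0.987, 0.161, 0.0], [0.0, -0.0, -1.0]]
ft_force: [0.5, -0.3, -0.3]
grip_width: 0.0288
gripper_force: 40.4
time_s: 17.7
position: [0.4572, 0.1013, 0.1082]
tool_rot: [[0.181, 0.983, 0.0], [0.983, -0.181, -0.0], [-0.0, 0.0, -1.0]]
ft_force: [0.1, -0.6, 0.4]
grip_width: 0.0289
gripper_force: 40.4
time_s: 17.87
position: [0.4574, 0.1006, 0.108]
tool_rot: [[0.183, 0.983, 0.0], [0.983, -0.183, -0.0], [-0.0, 0.0, -1.0]]
ft_force: [0.3, 0.6, -0.5]
grip_width: 0.0288
gripper_force: 40.4
17.8667 [0.45740254 0.10056923 0.10801387] -10.545009459427668
```

```bash
python3 -m handwheel '0 0 -3 0 0 0 0.15;0 0 -6 0 0 0 0.15;0 0 -8 0 0 0 0.15;0 0 -8.5 0 0 0 0.15;0 0 -8.8 0 0 0 0.15;0 0 -9.1 0 0 0 0.15;0 0 -9.2 0 0 0 0.15;0 0 -9.2 0 0 0 0.15'; python3 -m handwheel '0 0 -0.1 0 0 0 0.15;0 0 -0.15 0 0 0 0.15;0 0 -0.15 0 0 0 0.15';python3 -m handwheel '0 0 -0.1 0 0 0 0.15;0 0 -0.15 0 0 0 0.15;0 0 -0.15 0 0 0 0.15'
```

```text
time_s: 18.53
position: [0.4574, 0.1014, 0.0168]
tool_rot: [[0.182, 0.983, 0.002], [0.983, -0.182, -0.0], [0.0, 0.002, -1.0]]
ft_force: [0.1, -0.4, -0.3]
grip_width: 0.0288
gripper_force: 40.4
time_s: 18.78
position: [0.457, 0.1016, 0.0149]
tool_rot: [[0.181, 0.983, 0.001], [0.983, -0.181, -0.0], [0.0, 0.001, -1.0]]
ft_force: [-0.5, -0.6, -1.2]
grip_width: 0.0287
gripper_force: 40.4
time_s: 19.03
position: [0.457, 0.1016, 0.0148]
tool_rot: [[0.181, 0.983, 0.002], [0.983, -0.181, -0.0], [0.0, 0.002, -1.0]]
ft_force: [-5.4, -0.5, 22.0]
grip_width: 0.0288
gripper_force: 43.0
```

```bash
python3 -m handwheel '0 0 0.2 0 0 0 0.15;0 0 0.2 0 0 0 0.55;0 0 0.2 0 0 0 0.55;0 0 0.2 0 0 0 0.55;0 0 0.2 0 0 0 0.55;0 0 1.5 0 0 0 0.55;0 0 5 0 0 0 0.55;0 0 9 0 0 0 0.8'; python3 -m handwheel '0 -3 3 0 0 0 0.8;-0.5 -6 5 0 0 0 0.8;-1 -9 5 0 0 0 0.8;-1.7 -12 5 0 0 0 0.8;-1.7 -15.1 5 0 0 0 0.8;-1.7 -15.1 5 0 0 0 0.8;-1.7 -15.1 5 0 0 0 0.8;-1.7 -15.1 5 0 0 0 0.8'; python3 -c "
from h import *
im=get_image('wrist');s=status.observe();print(s['time_s'],s['position'],np.degrees(np.arctan2(*s['tool_rot'][1::-1,1])))
save(im,'w9.png',s=1.5);print(topix(im,[.4403,-.0492,.06])*1.5,topix(im,[.4403,-.0492,.0])*1.5)
"
```

```text
time_s: 19.7
position: [0.4556, 0.1015, 0.1027]
tool_rot: [[0.182, 0.983, -0.005], [0.983, -0.182, 0.0], [-0.001, -0.005, -1.0]]
ft_force: [1.3, 0.4, 0.5]
grip_width: 0.0574
gripper_force: 0.0
time_s: 20.37
position: [0.4397, -0.0491, 0.1529]
tool_rot: [[0.182, 0.983, -0.001], [0.983, -0.182, 0.001], [0.0, -0.001, -1.0]]
ft_force: [-0.2, -0.4, 0.2]
grip_width: 0.0679
gripper_force: 0.0
20.4167 [ 0.43971463 -0.04875039  0.15294113] -10.414538558088218
[374.35737604 291.43312588] [374.38722871 268.43335124]
```

View pics/w9.png

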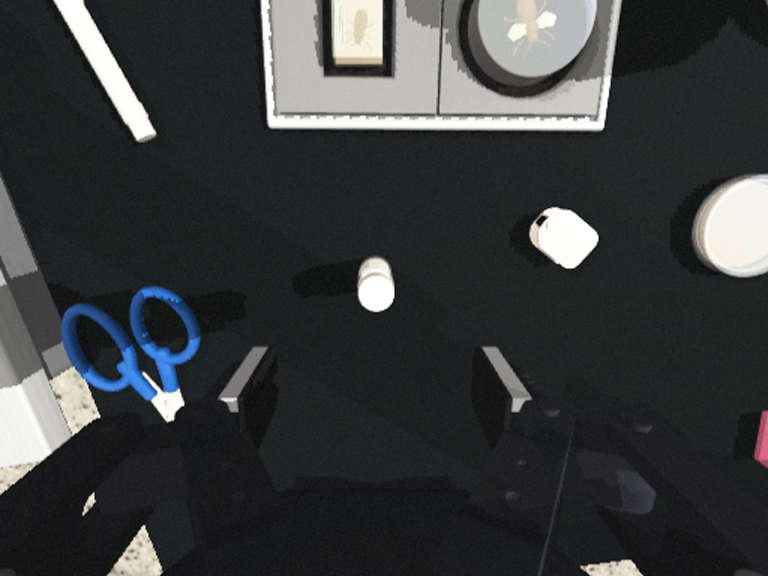

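Cap at (376,292), as predicted within 1 mm and centred between the fingers. The short block sits inside its nest at the top of the view. Descend and grip the vial.

```bash
python3 -m handwheel '0.1 0 -3 0 0 0 0.8;0.1 0 -6 0 0 0 0.8;0.1 0 -9 0 0 0 0.8;0.1 0 -12 0 0 0 0.8;0.1 0 -13.2 0 0 0 0.8;0.1 0 -13.2 0 0 0 0.8;0.1 0 -13.2 0 0 0 0.8'; python3 -m handwheel '0 0 0 0 0 0 0.1;0 0 0 0 0 0 0.1;0 0 0 0 0 0 0.1;0 0 0 0 0 0 0.1;0 0 0 0 0 0 0.1;0 0 0 0 0 0 0.1;0 0 0 0 0 0 0.1;0 0 0 0 0 0 0.1' 35
```

```text
time_s: 21.0
position: [0.4409, -0.0486, 0.0211]
tool_rot: [[0.18, 0.984, -0.001], [0.984, -0.18, 0.0], [0.0, -0.001, -1.0]]
ft_force: [0.3, -0.9, 0.2]
grip_width: 0.0683
gripper_force: 0.0
time_s: 21.67
position: [0.4413, -0.0496, 0.022]
tool_rot: [[0.181, 0.983, 0.002], [0.983, -0.181, -0.001], [-0.0, 0.002, -1.0]]
ft_force: [-0.4, 0.7, 6.2]
grip_width: 0.0214
gripper_force: 34.0
```

```bash
python3 -m handwheel '0 0 2 0 0 0 0.1;0 0 5 0 0 0 0.1;0 0 8 0 0 0 0.1;1.5 2.6 9 0 0 0 0.1;3.3 5.8 9 0 0 0 0.1;5.2 9 9 0 0 0 0.1;7 12.2 9 0 0 0 0.1;8.8 15.4 9 0 0 0 0.1'; python3 -m handwheel '1.8 3.2 0 0 0 0 0.1;3.5 6 0 0 0 0 0.1;4.4 7.7 0 0 0 0 0.1;4.4 7.7 0 0 0 0 0.1;4.4 7.7 0 0 0 0 0.1;4.4 7.7 0 0 0 0 0.1'; python3 -c "
from h import *
im=get_image('wrist');save(im,'w10.png',s=1.5);s=status.observe();print(s['time_s'],s['position'],np.degrees(np.arctan2(*s['tool_rot'][1::-1,1])))"
```

```text
time_s: 22.33
position: [0.5294, 0.1062, 0.1117]
tool_rot: [[0.182, 0.983, 0.001], [0.983, -0.182, -0.0], [0.0, 0.001, -1.0]]
ft_force: [0.0, -1.2, 0.2]
grip_width: 0.0216
gripper_force: 34.6
time_s: 22.83
position: [0.5724, 0.1809, 0.1112]
tool_rot: [[0.182, 0.983, -0.001], [0.983, -0.182, -0.0], [-0.0, -0.001, -1.0]]
ft_force: [-0.3, 0.1, -0.7]
grip_width: 0.0217
gripper_force: 34.6
22.8833 [0.57240281 0.18058142 0.1112976 ] -10.503350067533198
```

```bash
python3 -m handwheel '0.1 0.1 -3 0 0 0 0.1;0.1 0.1 -5 0 0 0 0.1;0.1 0.1 -6.5 0 0 0 0.1;0.1 0.1 -7.5 0 0 0 0.1;0.1 0.1 -7.9 0 0 0 0.1;0.1 0.1 -8.2 0 0 0 0.1;0.1 0.1 -8.2 0 0 0 0.1'; python3 -m handwheel '0 0 -0.1 0 0 0 0.1;0 0 -0.15 0 0 0 0.1;0 0 -0.15 0 0 0 0.1'
```

```text
time_s: 23.47
position: [0.574, 0.1822, 0.0295]
tool_rot: [[0.182, 0.983, 0.001], [0.983, -0.182, 0.0], [0.0, 0.001, -1.0]]
ft_force: [0.6, -0.5, -0.2]
grip_width: 0.0215
gripper_force: 34.6
time_s: 23.72
position: [0.5741, 0.1825, 0.0282]
tool_rot: [[0.181, 0.983, 0.001], [0.983, -0.181, 0.0], [0.0, 0.001, -1.0]]
ft_force: [1.2, 0.5, -0.5]
grip_width: 0.0212
gripper_force: 34.6
```

```bash
python3 -m handwheel '0 0 -0.1 0 0 0 0.1;0 0 -0.12 0 0 0 0.1;0 0 -0.12 0 0 0 0.1'
```

```text
time_s: 23.97
position: [0.5742, 0.1826, 0.028]
tool_rot: [[0.181, 0.983, 0.002], [0.983, -0.181, 0.0], [0.0, 0.002, -1.0]]
ft_force: [-2.6, -0.2, 10.4]
grip_width: 0.0216
gripper_force: 35.7
```

```bash
python3 -m handwheel '0 0 0.1 0 0 0 0.1;0 0 0.1 0 0 0 0.5;0 0 0.1 0 0 0 0.5;0 0 0.1 0 0 0 0.5;0 0 0.1 0 0 0 0.5;0 0 2 0 0 0 0.5;0 0 6 0 0 0 0.5;0 0 10 0 0 0 0.5'; python3 -m handwheel '-1 0 4 0 0 0 0.5;-3 -4 8 0 0 0 0.5;-6 -8 12 0 0 0 0.5;-9 -12 14 0 0 0 0.5;-12 -16 14 0 0 0 0.5;-14 -20 14 0 0 0 0.5;-15 -24 14 0 0 0 0.5;-15 -28 14 0 0 0 0.5'; python3 -m handwheel '0 0 0 0 0 0 0.5;0 0 0 0 0 0 0.5;0 0 0 0 0 0 0.5;0 0 0 0 0 0 0.5'; python3 -c "
from h import *
s=status.observe();print(s['time_s'],s['position'])
for n,b in(('top',(150,140,400,275)),('scene',(160,140,380,300))):
  im=get_image(n);save(im,n+'9.png',b,3)
a=cv2.imread('pics/top9.png');b=cv2.imread('pics/scene9.png');cv2.imwrite('pics/fin_top.png',a);cv2.imwrite('pics/fin_scene.png',b);print(a.shape,b.shape)"
```

```text
time_s: 24.63
position: [0.573, 0.1824, 0.1264]
tool_rot: [[0.182, 0.983, -0.004], [0.983, -0.182, -0.0], [-0.001, -0.004, -1.0]]
ft_force: [0.6, 1.0, 0.4]
grip_width: 0.0429
gripper_force: 0.0
time_s: 25.3
position: [0.4351, -0.0472, 0.2645]
tool_rot: [[0.18, 0.984, 0.001], [0.984, -0.18, -0.0], [-0.0, 0.001, -1.0]]
ft_force: [1.3, -0.3, 0.7]
grip_width: 0.0431
gripper_force: 0.0
time_s: 25.63
position: [0.4371, -0.0455, 0.2635]
tool_rot: [[0.18, 0.984, -0.0], [0.984, -0.18, 0.0], [0.0, -0.0, -1.0]]
ft_force: [0.2, 0.6, -0.1]
grip_width: 0.0428
gripper_force: 0.0
25.6333 [ 0.43713059 -0.04548171  0.26350518]
(405, 750, 3) (480, 660, 3)
```

View pics/fin_scene.png

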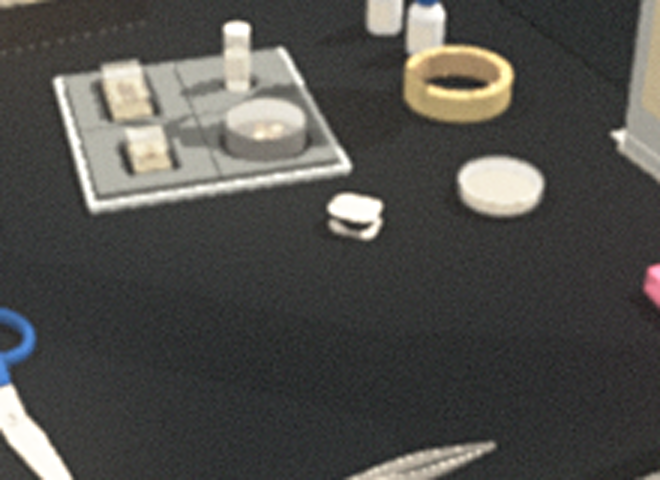

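View pics/fin_top.png

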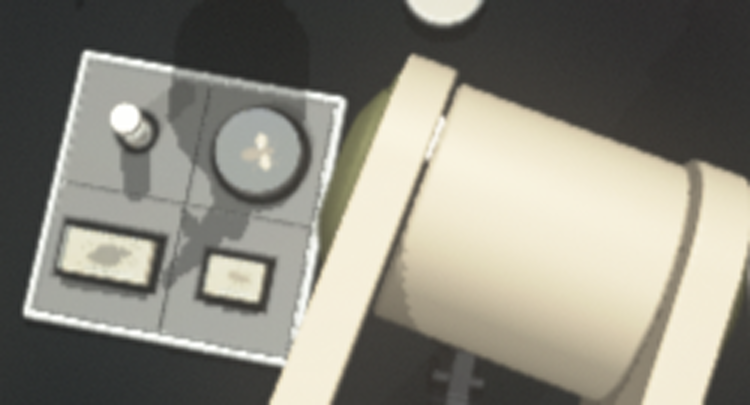

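The scene view shows all four parts upright and flat in their nests: disc (265,130), vial (237,58), long block (127,92), short block (150,150). The petri dish and loupe have not moved. In the top view each part lies inside its recess, with a dark rim all round the two blocks.

```bash
python3 -c "
from rig import env
print(env.close_job())"
```

```text
the job is handed in; nothing more can be done
None
```

I handed the job in at about 26 s of robot time: the disc, long block, short block and vial are each seated in their nests, in that order, and the petri dish and loupe were left where they lay.

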